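Turn the tasting carousel so that today's jar faces the visitors

TASK

Today's tasting is announced by the red card on the foot of the carousel: with your fingertips, push the notched rim of the wooden disc round until the jar with the red lid stands at the front, squarely in line behind the card. Move the carousel by its rim only: do not touch or lift any jar, keep all five upright in their places on the disc, and leave the rest of the counter as it is. Finish with the disc at rest.

Things in the scene. Friction and masses are not known exactly. Their poses are not given: they have to be found in the camera images.
- stand: fixed foot of the carousel: dark round wooden base (radius 118 mm, 22 mm high) under the disc, with a front ledge 90 mm wide and 28 mm high that reaches 230 mm from the axis. Cannot move. Origin on the carousel's axis at counter level; its x axis points to the front: through the middle of the red card, towards the visitors, away from the robot give or take 0.3 rad; z up
- card (a point): middle of the red card in the ledge, about 205 mm from the axis, outside the disc. The card is 84 mm wide, leans back a little, its top is 72 mm above the counter. Keep the fingers out of this spot
- disc_top (a point): centre of the top face of the turning wooden disc: 340 mm across, 22 mm thick, top 52 mm and underside 30 mm above the counter. Turns either way without end stop or spring; about 1 N at the rim turns it and it stops within a few degrees when let go. A black mat (226 mm across, 2 mm thick) on it carries the jars. Its x axis passes through the middle of a notch, z up
- notch (a point): one of six notches in the rim, one every 60 degrees: cut right through, 56 mm wide, 28 mm deep (floor 142 mm from the axis, corners at the rim rounded 9 mm). Put closed fingertips in from above and push its side along the circle. This point is mid-notch, 156 mm from the axis, level with the disc's top
- turntable (a joint): angle by which the disc has turned since the start, rad, positive anticlockwise seen from above
- red_jar: the jar to bring to the front: glass jar of orange fruit with a red lid and red label band, 56 mm across, 69 mm tall, loose on the disc with its centre about 72 mm from the axis; origin at the centre of its underside, z up along the jar
- gold_jar1: a jar of fruit like the red one but with a gold lid and a white label, 56 mm across, 69 mm tall, loose on the disc about 72 mm from the axis, must stay in place; origin at the centre of its underside, z up along the jar
- gold_jar2: a jar of fruit like the red one but with a gold lid and a white label, 56 mm across, 69 mm tall, loose on the disc about 72 mm from the axis, must stay in place; origin at the centre of its underside, z up along the jar
- gold_jar3: a jar of fruit like the red one but with a gold lid and a white label, 56 mm across, 69 mm tall, loose on the disc about 72 mm from the axis, must stay in place; origin at the centre of its underside, z up along the jar
- gold_jar4: a jar of fruit like the red one but with a gold lid and a white label, 56 mm across, 69 mm tall, loose on the disc about 72 mm from the axis, must stay in place; origin at the centre of its underside, z up along the jar
- pick_pot: orange two-handled pot full of wooden picks, 100 mm across (136 mm over the handles, along y), 82 mm tall with the picks, beside the carousel on the robot's right; leave it alone; origin at the centre of its underside
- napkins: stack of white paper napkins, 100 x 100 mm, 35 mm high, on the counter to the right of the carousel; leave it alone; origin at the centre of its underside
- dish1: small pale round sample dish with fruit cubes, 68 mm across, 18 mm high, on a black slate to the left of the carousel; leave it alone; origin at the centre of its underside
- dish2: a second sample dish like it on the same slate; leave it alone

How it is judged:
By the outcome, as a careful person would: the job done as asked, in the order asked, and still so for the second after the job is handed in, with the robot touching nothing.
It also fails if it takes over 64 s, if anything falls off the work surface, if the arm or the gripper's body presses on something with over 40 N, if the wrist force passes 120 N, or if a joint passes its speed limit or range.

ROBOT

A 7-joint arm with a two-finger parallel gripper is mounted at the origin on the work surface. World frame = base frame: x ahead of the robot, y to its left, z up, the work surface at z = 0. Lengths are in mm, angles in rad, forces in N, time in s.
With the tool pointing down it reaches from about 425 to 950 mm from the base axis. Payload 4.7 kg.
Tool frame: the origin (TCP) lies at the very end of the fingers, on their centre line; the grasp point (between the pads) lies 19 mm behind it (bot.grip_depth is the z of the grasp point in the tool frame, in mm); z points along the fingers, y is the direction in which the jaws open and shut (so a half turn about z gives the same grasp; the last joint's range is limited). The gripper opens to 87 mm and grips with 3 to 60 N. Pads are 19 mm wide; open, the fingers measure 117 mm over their backs; the gripper's body (75 mm by 190 mm) begins 51 mm behind the grasp point.
Start: joints at [-1.243, 0.469, -0.049, 1.532, 0.024, 1.141, -0.082], TCP at [235.723, 632.522, 222.573] pointing down, gripper open.
Joint ranges: [-2.59, 2.59], [-0.33, 1.99], [-1.39, 1.29], [0.1, 2.45], [-1.04, 4.18], [0.21, 1.99], [-2.66, 2.66]. Speed limits (rad/s): [2.57, 2.57, 3.14, 3.14, 3.14, 3.14, 3.14].

INTERFACE

Orientations are given as a rotation vector (axis times angle).
In Python, from plant import bot, jaws, read_camera, models, telemetry gives the robot as it stands. The module is installed in compiled form; this text tells all that it offers. Calls block until the motion is done:
- bot.move_to(position, orientation): joint-space move of the TCP to a pose.
- bot.movel(position, rot=None, vel=150, threshold=None): straight line of the TCP; rot=None keeps the orientation; vel is the mean speed in mm/s. With threshold (N) it stops when the force on the tool has changed by that much, and returns True; else False.
- bot.movej(angles): joint-space move.
- jaws.command_gripper(opening, grip_force=None): opening from 0.0 (shut) to 1.0 (fully open); grip_force is the grip in N (None keeps the last); returns when the fingers have stopped.
- bot.wait(seconds).
- bot.inverse_kinematics(position, orientation): joint angles nearest the present ones, or None.
- read_camera(name): name is "scene" or "top" or "wrist"; returns a dict with "img" (480x640x3 uint8, red, green, blue), "depth" (480x640 float32, mm along the optical axis (not along the pixel's ray), 0 where there is no reading), "mtx" (3x3 intrinsics, pixels), "rvec" (rotation vector, rad) and "tvec" (3), from world to camera coordinates, as OpenCV has them; the wrist camera has in their place "tool_from_camera" (4x4, takes a point from camera to tool coordinates, whose origin is the TCP and whose axes are the flange's). Camera axes: x right, y down, z forward; pixel columns grow to the right and rows downward; lengths in mm; the calibration is good to about 2 mm. A picture is of the moment at which its call begins: read the wrist's pose just before it.
A pose or a line that the arm cannot do raises bot.IKError and nothing moves.
- bot.sign_off(): hands the job in, once; it reports no verdict.
Trained networks look in the newest picture that a camera, given by its name, has taken for a name from the list of things; names that differ only in an ending like _2 or _b are one class to them, and where a whole thing is asked for, a point or a joint stands for the part that bears it (a point fixed in the world has none). Each returns a list of dicts, best first, with "confidence" (0 to 1); they miss things now and then, are a little off and sometimes report something else, mostly with a low value. They report only what shows in the picture. A call takes as long as a camera call.
- models.boxes_of(camera, target): "pixel" ([column, row] in pixels, amid what is visible of it).
- models.pinpoint(camera, target): "pixel" ([column, row] in pixels: a listed point, or the origin of a listed thing).
Readings, each from a call of its own:
- telemetry.read_clock(): time.
- telemetry.read_q(): joint angles.
- telemetry.read_joint_vel(): joint speeds.
- telemetry.read_tau(): joint torques, N m.
- telemetry.read_ee_pos(): TCP position.
- telemetry.read_tool_rot(): TCP orientation.
- telemetry.read_ft_force(): force on the tool from outside, world axes, zero at the start.
- telemetry.read_torque(): the same for the moment, N m.
- telemetry.read_opening(): opening from 0.0 (shut) to 1.0 (fully open).
Only numpy, scipy, OpenCV 4.12 (cv2) and the standard library are available. Lean on these libraries where they do the work, as an engineer would, in place of code of your own. Each camera call takes 0.05 s, during which the arm holds its last target.

## Working session

There is one attempt and no reset: what is moved stays moved. The work goes in short steps, each a Python script; the robot and the scene stay as the last script left them, time stands still between calls to the robot, and variables do not carry over. Pictures are saved under pics/ and viewed, and the job is handed in when it is done.

```bash
mkdir -p pics
python3 - <<'E'
from plant import bot, jaws, read_camera, models, telemetry
import cv2
for n in ["scene","top"]:
    c=read_camera(n); cv2.imwrite(f"pics/{n}0.png",c["img"][:,:,::-1])
    print(n,c["mtx"].tolist(),c["rvec"],c["tvec"])
    for t in ["red_jar","card","disc_top","stand","gold_jar1","notch","pick_pot"]:
        print(t,[(x["pixel"],round(x["confidence"],2)) for x in models.pinpoint(n,t)])
print(telemetry.read_clock(),telemetry.read_tool_rot())
E
```

```text
scene [[462.7030160033187, 0.0, 331.26344161610456], [0.0, 462.7030160033187, 235.0561969743187], [0.0, 0.0, 1.0]] [ 1.44626981  2.13511017 -0.86225795] [ 183.80006227 -304.68723725 1483.55201566]
red_jar [([329.0, 264.8], 0.81)]
card [([279.2, 325.0], 0.88), ([181.6, 252.7], 0.43), ([251.0, 228.0], 0.42)]
disc_top [([305.2, 252.2], 0.88)]
stand []
gold_jar1 [([291.8, 273.9], 0.9), ([295.1, 229.9], 0.75), ([271.2, 249.8], 0.68)]
notch [([250.5, 226.6], 0.84)]
pick_pot [([218.1, 201.8], 0.61)]
top [[436.04128755041955, 0.0, 322.2058474461878], [0.0, 436.04128755041955, 242.98531699279417], [0.0, 0.0, 1.0]] [ 2.17378152 -2.20471421  0.10661786] [  37.27049268  554.81335722 1016.49370708]
red_jar [([321.6, 224.0], 0.92)]
card [([334.8, 146.2], 0.6)]
disc_top [([351.6, 233.3], 0.76), ([346.0, 201.6], 0.72)]
stand []
gold_jar1 [([375.9, 252.5], 0.97), ([349.4, 201.8], 0.78), ([381.4, 217.7], 0.71), ([340.4, 254.8], 0.66)]
notch [([415.6, 245.1], 0.91)]
pick_pot [([477.4, 280.9], 0.93), ([235.9, 307.6], 0.15)]
0.8 [-5.57487758e-01 -3.09171183e+00 -3.40730783e-04]
```

View pics/scene0.png

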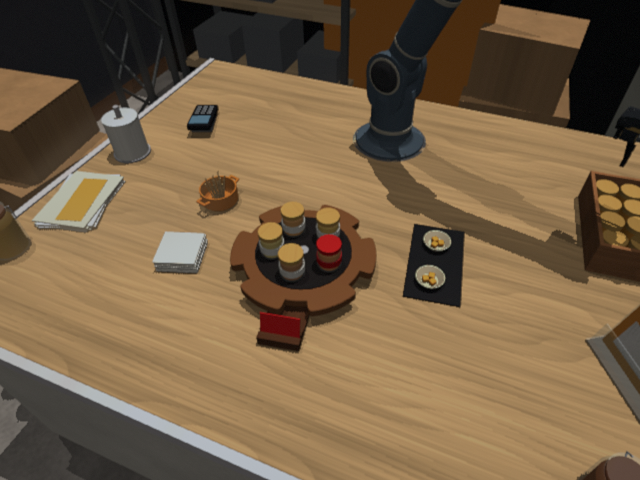

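View pics/top0.png

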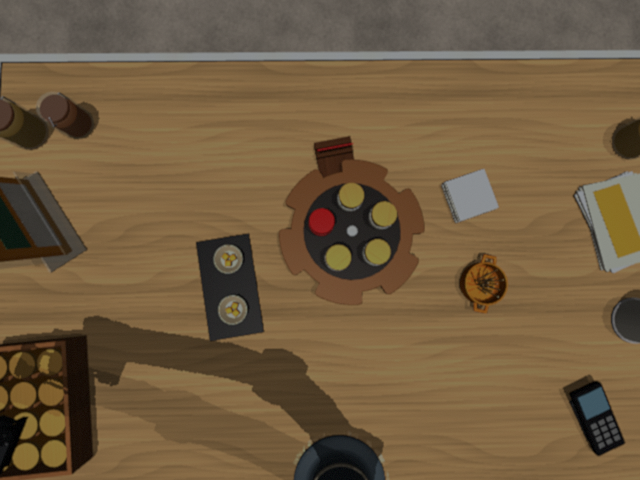

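The top view shows the carousel centre near (352,231), with the red jar at its left (321,221) and the card at the top (335,150). The disc has to turn clockwise. Next I'll rectify the image at disc-top height and measure.

```bash
cat > h.py <<'E'
from plant import bot, jaws, read_camera, models, telemetry
import cv2, numpy as np
def ray(c,uv,z):
    R,_=cv2.Rodrigues(np.array(c["rvec"],float)); t=np.array(c["tvec"],float).ravel()
    o=-R.T@t; d=R.T@np.linalg.inv(c["mtx"])@np.array([uv[0],uv[1],1.])
    return (o+d*(z-o[2])/d[2])[:2]
def proj(c,P):
    return cv2.projectPoints(np.array(P,float).reshape(-1,1,3),np.array(c["rvec"],float),np.array(c["tvec"],float),c["mtx"],None)[0].reshape(-1,2)
def rect(c,ctr,z,half=230,s=0.8):  # s mm per px ; up=+x, left=+y
    n=int(2*half/s)
    src=np.float32([[0,0],[n,0],[n,n],[0,n]])
    W=[[ctr[0]+half,ctr[1]+half,z],[ctr[0]+half,ctr[1]-half,z],[ctr[0]-half,ctr[1]-half,z],[ctr[0]-half,ctr[1]+half,z]]
    H=cv2.getPerspectiveTransform(src,np.float32(proj(c,W)))
    return cv2.warpPerspective(c["img"],H,(n,n),flags=cv2.INTER_LINEAR|cv2.WARP_INVERSE_MAP)
def redlid(c):
    im=c["img"].astype(int); m=((im[...,0]>130)&(im[...,1]<50)&(im[...,2]<50)).astype(np.uint8)
    n,l,st,ce=cv2.connectedComponentsWithStats(m)
    return [(ce[i].round(1).tolist(),int(st[i,4])) for i in range(1,n) if st[i,4]>20]
def discmask(c,ctr):
    r=rect(c,ctr,52); hsv=cv2.cvtColor(r,cv2.COLOR_RGB2HSV)
    return r,hsv
E
python3 - <<'E'
from h import *
c=read_camera("top")
print("disc",ray(c,(351.6,231),52),"card",ray(c,(334.8,146.2),50),"notch",ray(c,(415.6,245.1),52))
print(redlid(c))
ctr=ray(c,(351.6,233.3),52)
r=rect(c,ctr,52); cv2.imwrite("pics/rect0.png",r[:,:,::-1])
E
```

```text
disc [579.84818656 -38.60959461] card [781.6769638   -3.15965256] notch [ 545.04908863 -186.56568489]
[([321.2, 220.4], 408)]
```

View pics/rect0.png

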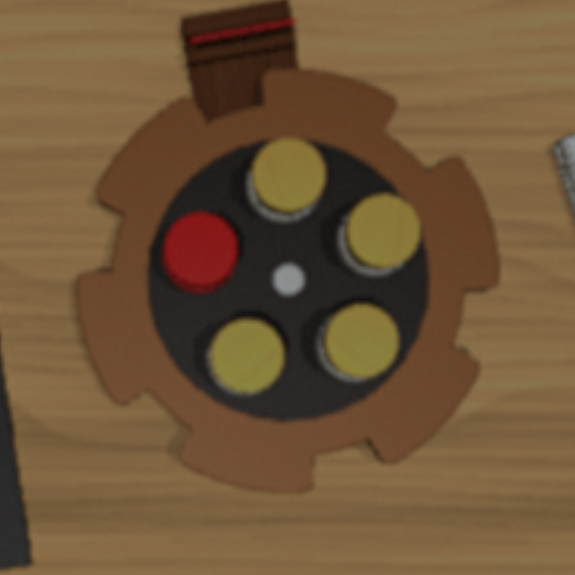

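```bash
cat >> h.py <<'E'
from scipy.optimize import least_squares
C0=np.array([574.4,-38.9])
def matfit(c,guess):
    # radial dark->brown transition of mat edge at z=54
    s=0.8;half=230
    g=cv2.cvtColor(rect(c,guess,54),cv2.COLOR_RGB2HSV); sat=rect(c,guess,54)[...,0].astype(float)
    pts=[]
    for a in np.radians(np.arange(0,360,3)):
        rr=np.arange(100,126,.5)
        x=guess[0]+rr*np.cos(a); y=guess[1]+rr*np.sin(a)
        v=cv2.remap(sat.astype(np.float32),((guess[1]+half-y)/s).astype(np.float32)[None],((guess[0]+half-x)/s).astype(np.float32)[None],cv2.INTER_LINEAR)[0]
        if v[:10].mean()<60 and v[-8:].mean()>75:
            th=(v[:10].mean()+v[-8:].mean())/2; k=np.argmax(v>th); pts.append((x[k],y[k]))
    pts=np.array(pts)
    f=least_squares(lambda p:np.hypot(pts[:,0]-p[0],pts[:,1]-p[1])-p[2],[*guess,113],loss="soft_l1")
    return f.x,len(pts),np.abs(f.fun).mean()
E
python3 - <<'E'
from h import *
for n in ["top","scene"]:
    c=read_camera(n)
    f=matfit(c,C0); f=matfit(c,f[0][:2]); print(n,f)
    lid=redlid(c); print(lid)
    for p,a in lid: 
        q=ray(c,p,123); d=q-f[0][:2]; print(q,np.hypot(*d),np.degrees(np.arctan2(d[1],d[0])))
    im=c["img"]
    if n=="top":
        cr=im[120:190,290:390]; cv2.imwrite("pics/ct.png",cv2.resize(cr,None,fx=8,fy=8,interpolation=2)[:,:,::-1])
    else:
        cr=im[295:355,240:320]; cv2.imwrite("pics/cs.png",cv2.resize(cr,None,fx=10,fy=10,interpolation=2)[:,:,::-1])
E
```

```text
top (array([580.44934632, -38.52176324, 112.52587019]), 83, np.float64(0.5447736066305796))
[([321.2, 220.4], 408)]
[596.12808759  32.7388586 ] 72.96505432732599 77.59150437374761
scene (array([580.00550944, -37.0523453 , 113.03969621]), 79, np.float64(0.3775247047379768))
[([328.5, 243.1], 341)]
[595.97270842  33.91860068] 72.7449422067179 77.32058768678637
```

View pics/ct.png

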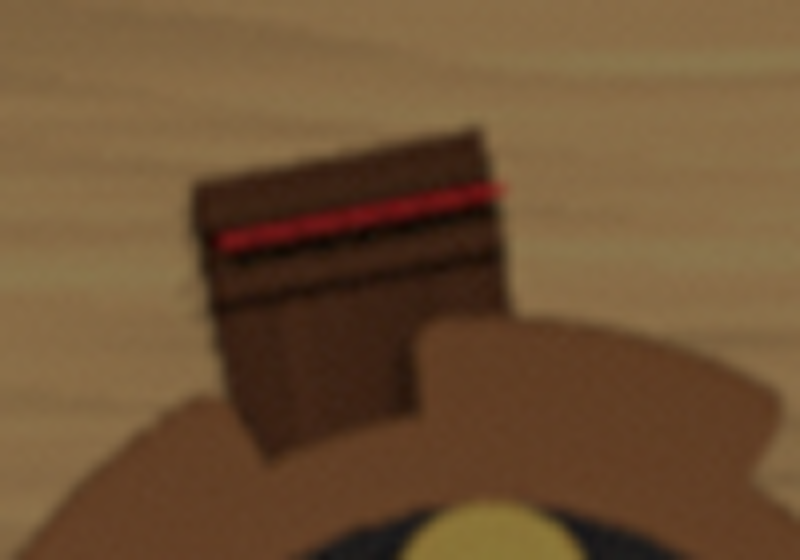

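View pics/cs.png

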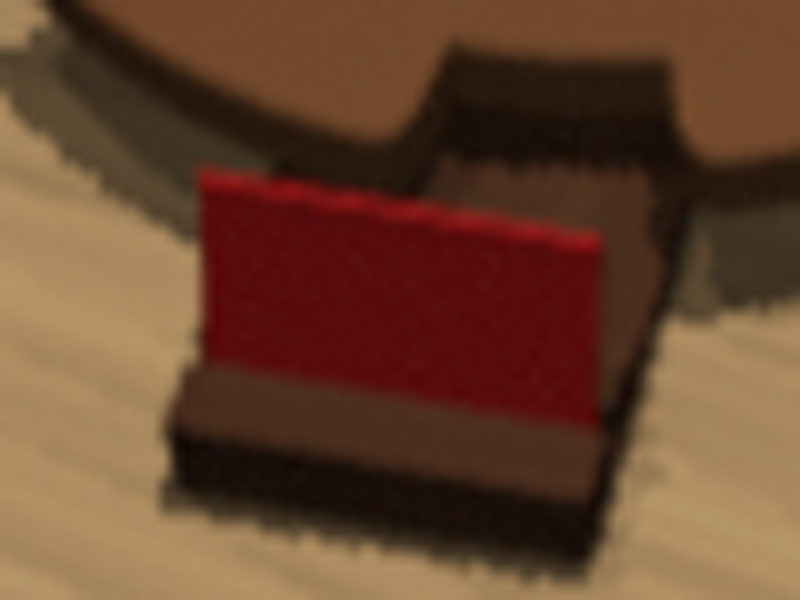

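Run:
```python
from h import *
D={"top":([580.45,-38.52],[((314.4,142.9),28),((350,136.2),28)],[((317.5,150.4),72),((352.9,143.5),72)]),
"scene":([580,-37.05],[((257.2,338.2),28),((299.2,345.),28)],[((260.3,312.5),72),((300,318.8),72)])}
for n,(f,a,b) in D.items():
    c=read_camera(n)
    for s in (a,b):
        P=[ray(c,u,z) for u,z in s]; m=(P[0]+P[1])/2-f; e=P[0]-P[1]
        print(n,np.hypot(*m),"mid angle",np.degrees(np.arctan2(m[1],m[0])),"width",np.hypot(*e),"edge-normal",(np.degrees(np.arctan2(e[1],e[0]))-90+90)%180-90)
    # notch angles by rim at r=158, z=52
c=read_camera("top"); f=np.array([580.45,-38.52])
r=rect(c,f,52); hsv=cv2.cvtColor(r,cv2.COLOR_RGB2HSV).astype(float)
row=[]
for a in range(0,360,2):
    x=158*np.cos(np.radians(a));y=158*np.sin(np.radians(a)); p=r[int((230-x)/.8),int((230-y)/.8)]
    row.append((a,p.tolist()))
print([(a,*p) for a,p in row])
```

```text
top 228.00072139625883 mid angle 10.148015113827068 width 87.6653182709532 edge-normal 10.342151687126403
top 195.96389741858863 mid angle 10.449087051850414 width 83.45942629977854 edge-normal 10.685245613642138
scene 230.49030758156422 mid angle 11.194636031950346 width 88.18206368803187 edge-normal 11.488018306106653
scene 197.0802288638206 mid angle 10.851385979473518 width 82.63576013357682 edge-normal 11.227133214334117
[(0, 96, 62, 36), (2, 95, 61, 36), (4, 97, 62, 36), (6, 95, 61, 36), (8, 56, 34, 17), (10, 52, 30, 15), (12, 59, 34, 19), (14, 61, 35, 22), (16, 62, 35, 21), (18, 63, 37, 23), (20, 66, 38, 24), (22, 57, 33, 18), (24, 59, 33, 20), (26, 56, 32, 19), (28, 91, 58, 34), (30, 98, 62, 37), (32, 98, 63, 37), (34, 98, 63, 37), (36, 98, 63, 37), (38, 98, 62, 37), (40, 98, 63, 38), (42, 99, 64, 38), (44, 98, 63, 37), (46, 99, 64, 39), (48, 100, 65, 39), (50, 101, 65, 40), (52, 99, 64, 38), (54, 100, 65, 39), (56, 100, 65, 39), (58, 101, 66, 40), (60, 100, 65, 39), (62, 100, 66, 40), (64, 101, 66, 40), (66, 101, 66, 40), (68, 75, 55, 33), (70, 128, 101, 66), (72, 135, 107, 
[... 2157 characters left out ...]
8, 100, 64, 38), (290, 99, 64, 39), (292, 98, 63, 37), (294, 98, 64, 38), (296, 98, 64, 38), (298, 100, 65, 38), (300, 98, 63, 38), (302, 98, 63, 38), (304, 97, 63, 37), (306, 96, 62, 37), (308, 116, 90, 58), (310, 128, 100, 66), (312, 131, 103, 68), (314, 136, 108, 71), (316, 133, 104, 68), (318, 123, 97, 63), (320, 124, 97, 64), (322, 132, 104, 68), (324, 130, 104, 68), (326, 127, 100, 65), (328, 103, 70, 43), (330, 97, 62, 37), (332, 96, 61, 34), (334, 96, 61, 35), (336, 97, 62, 36), (338, 97, 63, 37), (340, 96, 61, 35), (342, 96, 62, 36), (344, 97, 62, 36), (346, 97, 62, 36), (348, 96, 61, 35), (350, 96, 62, 35), (352, 96, 62, 36), (354, 97, 62, 37), (356, 96, 62, 36), (358, 96, 61, 35)]
```

```bash
cat >> h.py <<'E'
from scipy.spatial.transform import Rotation as Ro
C=np.array([580.2,-37.8])
def pose(adeg,z,r=156,sg=1,off=0):
    a=np.radians(adeg); p=C+r*np.array([np.cos(a),np.sin(a)])
    y=sg*np.array([-np.sin(a),np.cos(a),0]); zz=np.array([0,0,-1.]); x=np.cross(y,zz)
    return [*p,z],Ro.from_matrix(np.c_[x,y,zz]).as_rotvec()
E
python3 - <<'E'
from h import *
for sg in (1,-1):
  for a in (137.5,110,70,60):
    q=bot.inverse_kinematics(*pose(a,36,sg=sg)); print(sg,a,None if q is None else np.round(q,2))
sg=1
jaws.command_gripper(0.0,20)
for sg in (1,-1):
    try:
        bot.move_to(*pose(137.3,190,sg=sg)); print("ok",sg); break
    except bot.IKError as e: print(e)
print(telemetry.read_clock(),telemetry.read_q(),telemetry.read_ee_pos())
c=read_camera("scene"); cv2.imwrite("pics/s1.png",c["img"][:,:,::-1])
c=read_camera("wrist"); cv2.imwrite("pics/w1.png",c["img"][:,:,::-1])
E
```

```text
1 137.5 [-1.04  0.69  1.11  2.21 -0.91  0.81 -1.63]
1 110 [-1.05  0.79  1.11  2.06 -0.94  0.91 -2.2 ]
1 70 [-0.11  0.63 -0.18  1.76  0.15  0.77  2.43]
1 60 [-0.12  0.65 -0.14  1.7   0.12  0.8   2.31]
-1 137.5 [-0.44  0.42  0.25  2.18 -0.19  0.56  0.78]
-1 110 [-0.53  0.5   0.32  2.03 -0.25  0.64  0.31]
-1 70 [-0.58  0.67  0.49  1.79 -0.42  0.79 -0.22]
-1 60 [-0.58  0.71  0.54  1.73 -0.47  0.83 -0.34]
ok 1
4.8083 [-1.16809054  0.28920901  1.13029007  2.08108729 -0.32068951  0.95896825
 -2.18010823] [465.7521596   68.81547707 190.02031846]
```

View pics/s1.png

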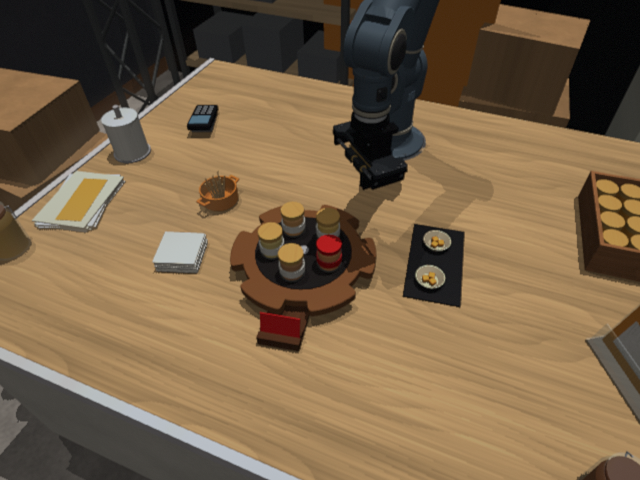

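View pics/w1.png

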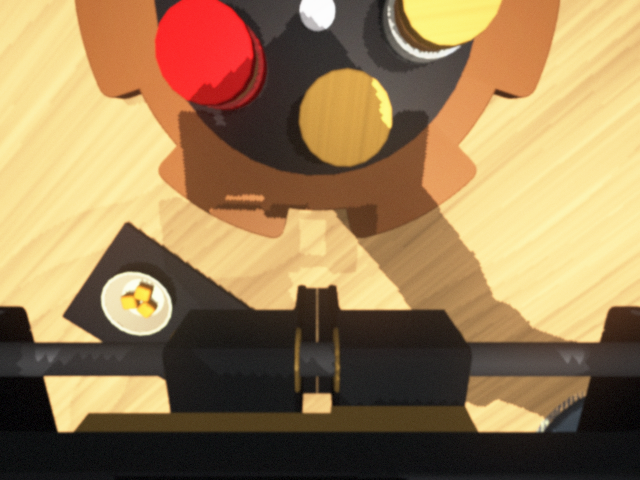

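The gripper's long side lies along the tangent, and the wrist camera currently faces the jars. I'll use the half-turned pose instead, because the joints sit better there and the camera faces outward. Then I'll go down into the notch.

Run:
```python
from h import *
bot.move_to(*pose(137.3,190,sg=-1))
print(telemetry.read_clock(),np.round(telemetry.read_q(),2))
p,r=pose(137.3,80,r=157,sg=-1)
bot.movel(p,r,vel=120)
c=read_camera("scene"); cv2.imwrite("pics/s2.png",cv2.resize(c["img"][120:330,240:480],None,fx=3,fy=2.8)[:,:,::-1])
c=read_camera("top"); cv2.imwrite("pics/t2.png",cv2.resize(c["img"][140:350,240:480],None,fx=3,fy=2.8)[:,:,::-1])
print(telemetry.read_clock(),telemetry.read_ft_force())
```

```text
6.9417 [ 0.72  0.38 -1.16  2.    0.41  1.03  0.19]
8.1083 [-0.58802671 -0.06527932 -0.43246051]
```

View pics/s2.png

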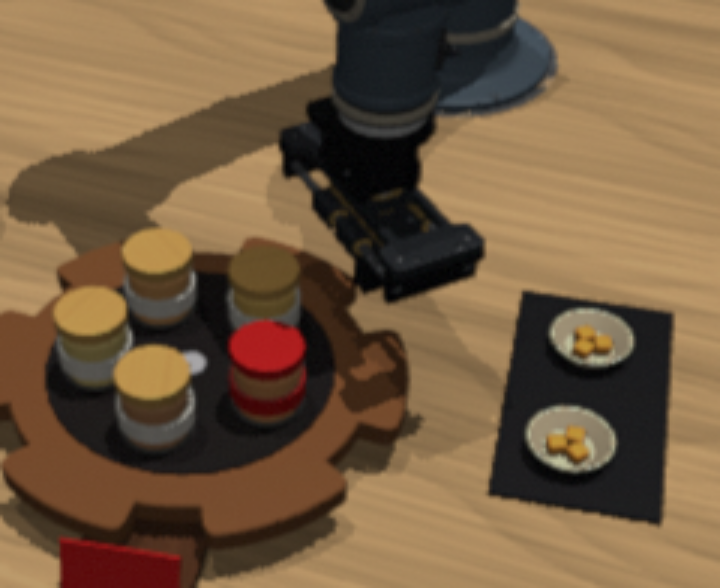

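View pics/t2.png

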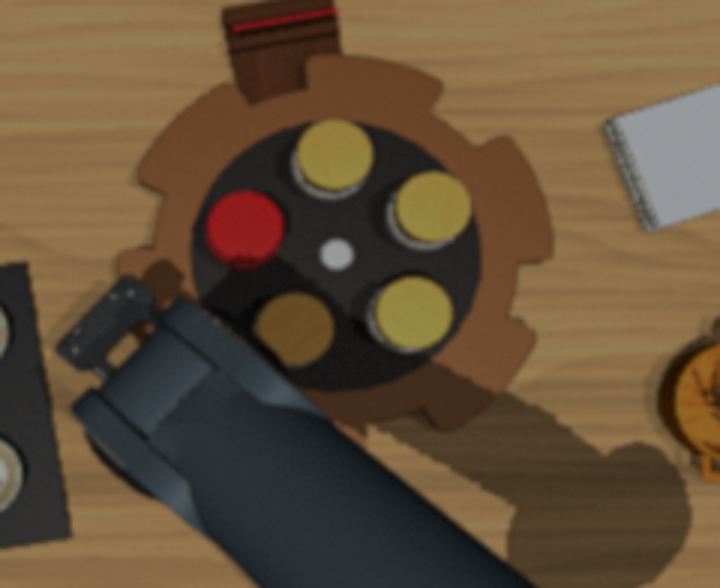

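```bash
cat >> h.py <<'E'
def arc(a0,a1,n,vel=50,z=38,r=157):
    for a in np.linspace(a0,a1,n+1)[1:]:
        p,o=pose(a,z,r=r,sg=-1); bot.movel(p,o,vel=vel)
        f=np.array(telemetry.read_ft_force()); print(round(a,1),f.round(1),np.round(telemetry.read_q(),2)[[0,2,6]],round(telemetry.read_clock(),2))
        if np.hypot(*f[:2])>15 or abs(f[2])>15: print("HIGH"); break
def jar(n="top"):
    c=read_camera(n); f=np.array([580.45,-38.52]) if n=="top" else np.array([580,-37.05])
    for p,a in redlid(c):
        d=ray(c,p,123)-f; print(n,p,a,round(np.hypot(*d),1),round(np.degrees(np.arctan2(d[1],d[0])),2))
    return c
E
python3 - <<'E'
from h import *
p,o=pose(137.3,38,r=157,sg=-1)
print("touch",bot.movel(p,o,vel=40,threshold=5),telemetry.read_ee_pos(),telemetry.read_ft_force())
arc(137.3,122.3,3,40)
jar("scene");c=jar()
cv2.imwrite("pics/t3.png",cv2.resize(c["img"][140:350,240:480],None,fx=3,fy=2.8)[:,:,::-1])
E
```

```text
touch False [465.00936028  68.75207068  38.20390919] [0.23079724 0.37905912 0.59138888]
132.3 [-0.1 -0.1  0.6] [ 0.45 -0.9  -0.15] 9.8
127.3 [ 0.3 -0.4 -0.2] [ 0.42 -0.87 -0.23] 10.29
122.3 [0.6 0.3 0.8] [ 0.38 -0.85 -0.31] 10.78
scene [325.2, 246.3] 345 73.2 68.08
top [322.9, 215.3] 431 72.5 68.38
```

View pics/t3.png

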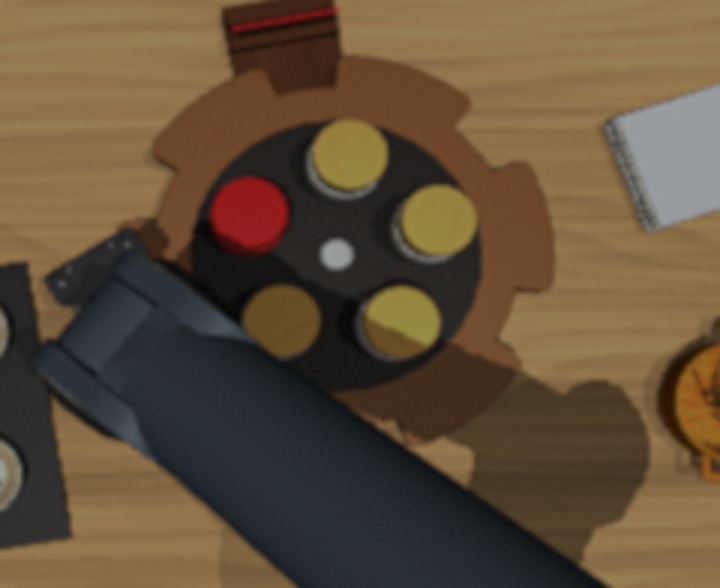

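The disc follows the fingers gently: the jar moved from 77.5° to 68.2° with little force. I'll keep pushing and stop short of the target.

Run:
```python
from h import *
arc(122.3,72.3,7,50)
bot.wait(.3)
jar("scene");c=jar()
cv2.imwrite("pics/t4.png",cv2.resize(c["img"][120:330,240:480],None,fx=3,fy=2.8)[:,:,::-1])
```

```text
115.2 [ 0.3  0.2 -0.1] [ 0.34 -0.81 -0.42] 11.43
108.0 [0.9 0.8 0.2] [ 0.3  -0.78 -0.52] 11.97
100.9 [-0.4  0.3  0.2] [ 0.27 -0.74 -0.61] 12.51
93.7 [-0.2 -0.6  0. ] [ 0.24 -0.7  -0.7 ] 13.05
86.6 [-0.6 -0.5  0.4] [ 0.21 -0.67 -0.79] 13.59
79.4 [-0.2  0.4 -1.3] [ 0.19 -0.64 -0.88] 14.13
72.3 [-1.   0.  -0.3] [ 0.18 -0.6  -0.96] 14.68
scene [295.5, 255.0] 278 76.1 14.49
scene [292.5, 317.7] 22 232.7 20.1
top [345.1, 193.7] 309 75.7 14.18
```

View pics/t4.png

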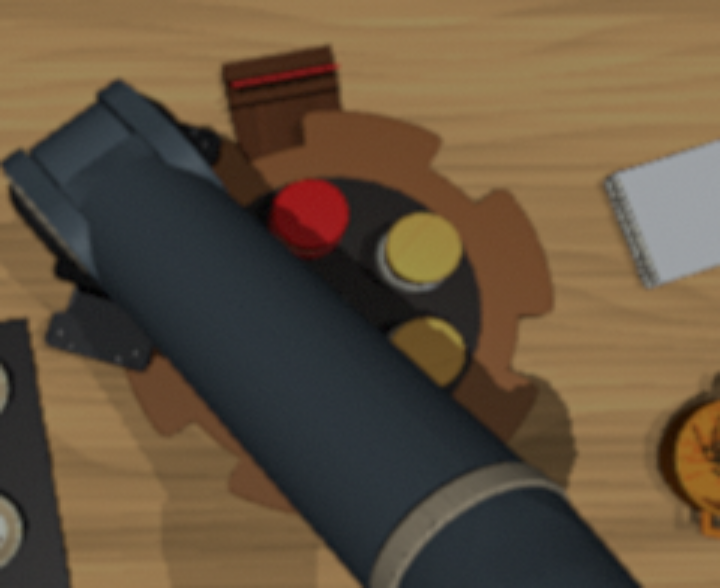

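The arm's shadow falls on the lid and biases the red threshold. I'll back off, lift clear and measure properly.

Run:
```python
from h import *
arc(72.3,76.3,1,30)
p,o=pose(76.3,170,r=160,sg=-1); bot.movel(p,o,vel=150)
p,o=pose(110,190,r=330,sg=-1)
try: bot.move_to([450,330,200],o)
except bot.IKError as e: print(e)
jar("scene");c=jar();print(telemetry.read_clock())
cv2.imwrite("pics/t5.png",cv2.resize(c["img"][120:330,240:480],None,fx=3,fy=2.8)[:,:,::-1])
```

```text
76.3 [-0.   0.3  0.5] [ 0.19 -0.62 -0.92] 15.59
scene [298.1, 254.0] 379 72.8 18.4
scene [292.2, 317.6] 23 232.5 19.95
top [343.1, 195.8] 441 72.6 18.46
17.7833
```

View pics/t5.png

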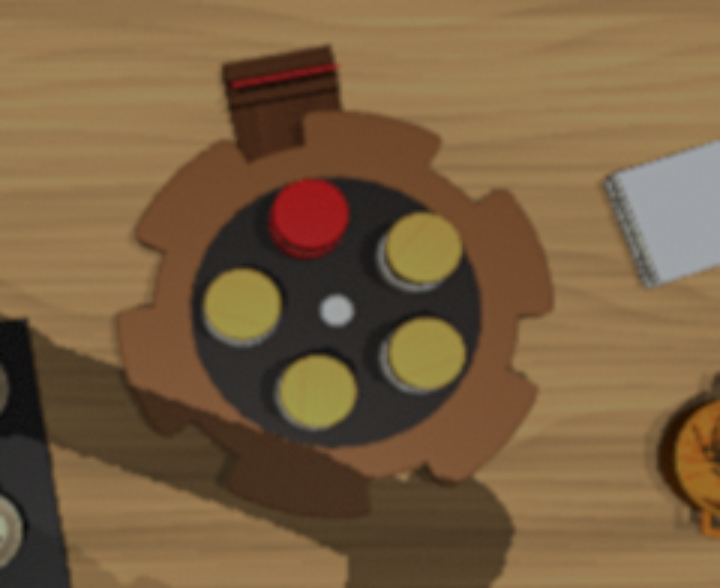

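```bash
cat > step.py <<'E'
from h import *
import sys
ins,end=float(sys.argv[1]),float(sys.argv[2]); back=float(sys.argv[3])
p,o=pose(ins,150,r=160,sg=-1); bot.move_to(p,o)
p,o=pose(ins,38,r=157,sg=-1); print("touch",bot.movel(p,o,vel=90,threshold=6))
m=end+(4 if ins>end else -4)
arc(ins,m,2,40); arc(m,end,1,15)
bot.wait(.2)
arc(end,back,1,30)
p,o=pose(back,160,r=160,sg=-1); bot.movel(p,o,vel=150)
bot.move_to([450,330,200],pose(110,190,sg=-1)[1])
jar("scene");c=jar();print(telemetry.read_clock())
cv2.imwrite("pics/t_%d.png"%int(telemetry.read_clock()),cv2.resize(c["img"][120:330,240:480],None,fx=3,fy=2.8)[:,:,::-1])
E
python3 step.py 78 65 69; ls pics
```

```text
touch False
73.5 [ 1.1  0.1 -0.1] [ 0.18 -0.61 -0.95] 20.69
69.0 [0.5 0.6 0.1] [ 0.17 -0.59 -1.  ] 21.15
65.0 [-1.   0.7 -0.1] [ 0.17 -0.57 -1.05] 22.03
69.0 [ 0.  -1.  -0.4] [ 0.17 -0.59 -1.  ] 22.75
scene [293.9, 253.8] 371 73.3 11.38
scene [286.8, 316.7] 37 231.1 17.39
top [347.0, 194.7] 444 72.6 11.49
24.9333
cs.png
ct.png
rect0.png
s1.png
s2.png
scene0.png
t2.png
t3.png
t4.png
t5.png
t_24.png
top0.png
w1.png
```

Run:
```python
from h import *
for n,Cc in (("top",[580.45,-38.52]),("scene",[580,-37.05])):
    c=read_camera(n); f=matfit(c,np.array(Cc)); f=matfit(c,f[0][:2]);print(n,f); Cc=f[0][:2]
    im=c["img"].astype(int); m=((im[...,0]>60)&(im[...,0]>3*im[...,1])&(im[...,0]>3*im[...,2])).astype(np.uint8)
    N,l,st,ce=cv2.connectedComponentsWithStats(m)
    for i in range(1,N):
        if st[i,4]<40: continue
        ys,xs=np.where(l==i); 
        jarlike=np.hypot(*(ray(c,ce[i],100)-Cc))<120
        if jarlike:
            v=im[ys,xs,0]; k=v>np.percentile(v,95)*.8
            (cx,cy),rad=cv2.minEnclosingCircle(np.c_[xs[k],ys[k]].astype(np.float32))
            for u in ((xs[k].mean(),ys[k].mean()),(cx,cy)):
                d=ray(c,u,123)-Cc; print(" lid",u,k.sum(),np.hypot(*d),np.degrees(np.arctan2(d[1],d[0])))
        else:
            z=70 if n=="top" else 55
            d=ray(c,ce[i],z)-Cc; print(" card",ce[i],st[i].tolist(),np.hypot(*d),np.degrees(np.arctan2(d[1],d[0])))
    # gold jars check
```

```text
top (array([580.56761615, -38.53855114, 112.55854284]), 71, np.float64(0.42654249444575015))
 card [333.83838384 146.74747475] [317, 143, 34, 9, 99] 197.5226487532596 11.284682067933069
 lid (np.float64(346.9782608695652), np.float64(194.71304347826086)) 460 72.46280265846956 11.564652565291597
 lid (346.99090576171875, 194.8116912841797) 460 72.24564963293177 11.581053596945397
scene (array([580.04193468, -37.06439482, 112.99292243]), 73, np.float64(0.5650113187976413))
 lid (np.float64(293.925), np.float64(253.7111111111111)) 360 73.0339922421602 11.396802994610276
 lid (294.0, 254.0) 360 73.80307116735561 11.667794206266219
 lid (np.float64(306.75), np.float64(265.6875)) 16 106.10552061369019 30.044117859700467
 lid (306.0, 265.5) 16 105.38763724781903 29.23797936035226
 card [279.85695709 324.27828349] [260, 312, 41, 26, 769] 206.4328293871736 11.075043547966754
```

View pics/t_24.png

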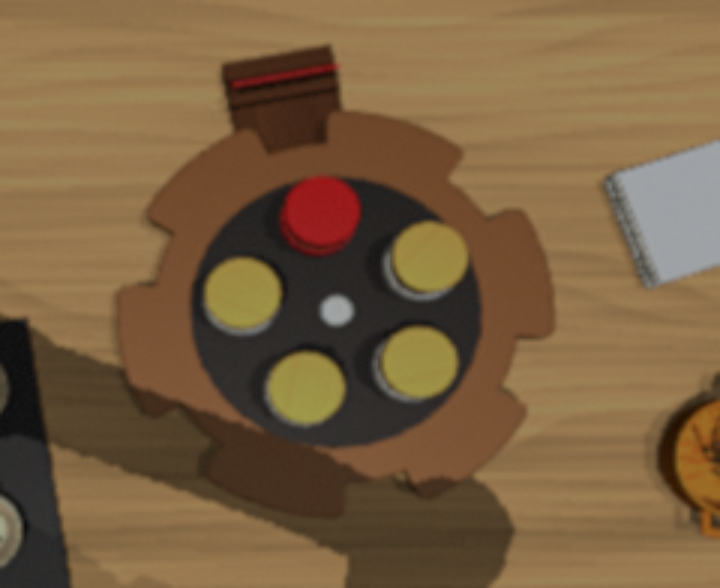

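The jar's bearing is about 11.5° and the card's about 11.1°, so they agree to within about 0.5°, close to the measurement noise. All five jars stand in place, the disc is at rest and the arm is clear.

Run:
```python
from h import *
jar("scene");jar();print(telemetry.read_joint_vel(),telemetry.read_clock()); bot.sign_off()
```

```text
scene [293.9, 253.8] 371 73.3 11.38
scene [286.6, 316.7] 38 231.1 17.29
top [347.0, 194.7] 444 72.6 11.49
[-0.00536632 -0.00140818 -0.00823006  0.00133591 -0.00274506 -0.00160436
 -0.00031868] 25.1333
the job is handed in; nothing more can be done
```

The red jar now stands at the front behind the card, and the job is handed in at about 25 s. I pushed one rim notch with closed fingertips and turned the disc about 66° clockwise in three pushes. After the last two I lifted the arm clear and measured again.

- **Alignment:** in the last measurement the jar's bearing was about 11.5° and the card's about 11.1–11.3°. My rougher estimates of the front direction, from hand-read card and ledge edges, ranged from 10.1° to 11.5°. The remaining error is therefore about 0.5°, or 1.4° at worst.
- **Rest:** both cameras gave the same jar bearing before and after a short pause, so the disc is still.
- **Jars and counter:** the last top view shows all five jars upright in their places on the mat. The fingers stayed in the notch, tool forces read about 1 N or less (1.3 N at most) after each step, and nothing else was touched.
- **Discarded reading:** one measurement during the second push (14.2–14.5°) was thrown off by the arm's shadow on the lid. I repeated it with the arm out of the way and got 18.4°.

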